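Pump the bench lubricator until its indicator pin is out

ROBOT

A 6-joint arm with a two-finger parallel gripper is mounted at the origin on the work surface. World frame = base frame: x ahead of the robot, y to its left, z up, the work surface at z = 0. Lengths are in mm, angles in degrees, forces in N, time in s.
With the tool pointing down it reaches from about 300 to 850 mm from the base axis. Payload 4.2 kg.
Tool frame: the origin (TCP) lies at the centre of the arm's flange, where the gripper is bolted on; the fingertips stand 191 mm ahead of it and the grasp point (between the pads) lies 172 mm ahead of it; z points along the fingers, y is the direction in which the jaws open and shut (so a half turn about z gives the same grasp; the last joint's range is limited). The gripper opens to 91 mm and grips with 3 to 60 N. Pads are 32 mm wide; open, the fingers measure 118 mm over their backs; the gripper's body (76 mm by 178 mm) begins 60 mm behind the grasp point.
Start: joints at [-74.026, 18.312, 89.639, -0, 72.044, -1.146], TCP at [169.263, -549.521, 404.776] pointing down, gripper open.
Joint ranges: [-177.97, 177.97], [-48.28, 115.42], [12.27, 149.76], [-77.06, 257.06], [2.81, 150.46], [-146.56, 146.56]. Speed limits (degrees/s): [147.25, 147.25, 180, 180, 180, 180].

INTERFACE

Orientations are given as [roll, pitch, yaw] about the fixed x, y, z axes, in that order (R = Rz(yaw) Ry(pitch) Rx(roll)).
In Python, from workcell import status, vision, ticket gives the robot as it stands.
- The arm moves only by the shell command python3 -m jog 'ROWS' [FORCE]. ROWS is JSON, a list of rows, each a list of 7 numbers: the finger opening in m, from 0 to 0.0912, then the shift along the tool's x, y, z in m, then the turn, a rotation vector about the tool's x, y, z in rad. A call has 1 to 12 rows; each row shifts and turns the commanded pose from where the row before left it, along the tool's axes as they then stand; what a row does not reach is not made up. A row lasts 1/8 s, in which the tool goes at most 62.5 mm and 10.7 degrees, less where a joint would pass 70% of its speed; a pose out of reach is approached as far as the arm can. A call with a gripper value outside its range is refused whole. The fingers move at their own pace and stop on an object; FORCE is the grip in N (left out, the last holds). Time passes only in rows, so rows that do not move let the fingers close. It gives the time, the measured TCP pose, the force and the opening at its end, in the units of the state.
- status.state(): the state, without advancing time (a new reading comes with each control period).
- vision.grab_frame(name): name is "side" or "top"; returns a dict with "color" (400x640x3 uint8, blue, green, red), "depth" (400x640 float32, mm along the optical axis (not along the pixel's ray), 0 where there is no reading), "fov_y" (degrees; the focal length in pixels is half the picture's height over the tangent of half this angle, whatever the lens; pixels are square), "cx", "cy" (the principal point, pixels), "pose" (4x4, takes a point from camera to world coordinates). Camera axes: x right, y down, z forward; pixel columns grow to the right and rows downward; lengths in mm; the calibration is good to about 2 mm. A picture is of the moment at which its call begins.
- ticket.job_done(): hands the job in, once; it reports no verdict.
Trained networks look in the newest picture that a camera, given by its name, has taken for a name from the list of things; names that differ only in an ending like _2 or _b are one class to them, and where a whole thing is asked for, a point or a joint stands for the part that bears it (a point fixed in the world has none). Each returns a list of dicts, best first, with "p" (0 to 1); they miss things now and then, are a little off and sometimes report something else, mostly with a low value. They report only what shows in the picture. A call takes as long as a camera call.
- vision.find_in(camera, label): "location" ([x, y, z] in mm, in world coordinates, good to about 4 mm: the middle of the surface that is visible of it).
- vision.silhouettes(camera, label): "pixels" (400x640 bool, what is visible of it).
The state is a dict: "time_s": time; "qpos": joint angles; "qvel": joint speeds; "effort": joint torques, N m; "ee_pos": TCP position; "ee_rot": TCP orientation; "force": force on the tool from outside, world axes, zero at the start; "torque": the same for the moment, N m; "gripper_width": finger opening in mm.
Only numpy, scipy, OpenCV 4.12 (cv2) and the standard library are available. Lean on these libraries where they do the work, as an engineer would, in place of code of your own. Each camera call takes 0.05 s, during which the arm holds its last target.

TASK

Pump the lubricator on the bench: press its spring plunger down with your fingertips and let it come back up, again and again, until the indicator pin on the distributor block has popped fully out, then let the plunger come all the way up and draw back. Only press on top of the knob, never grip it, keep off the pin, and leave the oil can, the tin, the wooden box and the spanner as they are.

Things in the scene. Friction and masses are not known exactly. Their poses are not given: they have to be found in the camera images.
- lubricator: Hand-pumped lubricator bolted to the bench. Origin on the bench under the plunger's axis, z up, +x away from the robot within 35 deg. Green oil reservoir x -45 to 45, y -45 to 105, lid top at z 113 mm; plunger rises from the lid at x = y = 0; low black filler cap (42 mm, not used) at y 78; aluminium distributor block 34 x 110 mm, top at z 60, in front at x 86, its indicator pin at y 66 mm.
- plunger_top (a point): Centre of the top of the plunger's black mushroom knob, the place to press: a dome 41 mm across and 14 mm high, its middle 24 mm nearly flat; below it a knurled rim 48 mm across, then a bare coil spring round a 12 mm rod. 200 mm above the bench when up; nothing near it is higher than 155 mm. Moves straight down. z up.
- knob_rim: The knurled rim of the knob, 48 mm across, from 14 to 24 mm below the knob's top. Origin: centre of its underside. It is where one would grip the knob, which is not to be done.
- plunger (a joint): How far the plunger is pressed down, m: 0 fully up, 0.026 fully down on its stop. A spring pushes it up with about 5 N at the top, 13 N at the bottom; feeding adds about 3 N. It comes up by itself as the finger lets it. Each down stroke feeds by its length less up to 6 mm, so full strokes count for most; the return feeds nothing.
- pin (a joint): How far the indicator pin stands out of its seat, m: 0 in, 0.025 fully out. It is sprung outwards but held in until enough has been pumped, then it pops out all at once, during a down stroke, and stays out. That takes 4 to 8 full strokes, differing from start to start, or up to about twice as many half strokes; further strokes do no harm.
- pin_top (a point): Centre of the top end of the indicator pin, an upright plain steel pin 10 mm across in a brass hexagon seat on the distributor block. 74 mm above the bench when in (flush with its seat), 99 mm when fully out. To be watched, not touched.
- oil_can: Loose bystander: aluminium oil can, 68 mm across, with a slanting brass spout, 153 mm high in all, 0.28 kg, standing 120 to 200 mm beside the plunger's axis. Origin: centre of its underside.
- grease_tin: Loose bystander: white tin, 72 mm across, 75 mm high, 0.35 kg, standing 120 to 220 mm beside the plunger's axis. Origin: centre of its underside.
- gauge_box: Loose bystander: shut wooden box with a brass latch, 72 x 112 x 57 mm, 0.4 kg, on the bench on the robot's side of the lubricator. Origin: centre of its underside.
- spanner: Loose bystander: steel spanner 170 mm long and 8 mm thick, lying on the bench on the robot's side of the lubricator. Origin: middle of its underside.
- pin_stem: The steel stem of the indicator pin, 10 mm across. Origin: on its axis, 0.5 mm below its top end (level with the seat's face when the pin is in), rising with the pin. Not to be touched.

How it is judged (in metres and radians):
On the way, in this order (a step that is already met when the one before it is completed fails the run):
1. the plunger is pumped (pressed down over 8 mm) (value of joint plunger above 0.008 m), for 0.05 s.
2. the pin has popped fully out (22 of its 25 mm or more) (value of joint pin above 0.022 m), for 0.2 s.
At the end, for the whole second after the job is handed in: The pin stands at least 22 mm out (fully out is 25 mm), the plunger is back up within 2 mm, and nothing beside the lubricator is moving (value of joint pin above 0.022 m and value of joint plunger below 0.002 m and linear speed of each of oil_can, grease_tin, gauge_box, spanner below 0.02 m/s); the robot touches nothing.
It fails at once if the plunger knob is gripped by its rim (over 8 N on the rim) (contact force between any of the fingers, the arm and knob_rim above 8 N).
It fails at once if the indicator pin is pushed or pulled (over 1 N) (contact force between any of the fingers, the arm and pin_stem above 1 N).
It fails at once if the oil can, the tin, the wooden box or the spanner is lifted, carried, tipped or shifted (over 20 mm or 0.3 rad) (distance of any of oil_can, grease_tin, gauge_box, spanner from where it was at the start of the episode above 0.02 m or angle between any of oil_can, grease_tin, gauge_box, spanner's own z axis and vertical above 0.3 rad).
It also fails if it takes over 51 s, if anything falls off the work surface, if the arm or the gripper's body presses on something with over 40 N, if the wrist force passes 120 N, or if a joint passes its speed limit or range.

## Working session

There is one attempt and no reset: what is moved stays moved. The work goes in short steps, Python scripts to look and compute and a shell command to move; the robot and the scene stay as the last step left them, time stands still between calls to the robot, and variables do not carry over. Pictures are saved under pics/ and viewed, and the job is handed in when it is done.

```bash
mkdir -p pics; python3 - <<'E'
from workcell import status, vision
import cv2
s=status.state();print(s)
for c in("side","top"):
    f=vision.grab_frame(c);cv2.imwrite(f"pics/{c}0.png",f["color"]);print(c,f["fov_y"],f["pose"].round(2).tolist())
    for l in("plunger_top","knob_rim","pin_top","oil_can","grease_tin","gauge_box","spanner","lubricator"):
        print(l,[( [round(float(v)) for v in d["location"]],round(float(d["p"]),2)) for d in vision.find_in(c,l)[:2]])
E
```

```text
{'time_s': 0.0, 'qpos': array([-7.40276899e+01,  1.83503485e+01,  8.97070419e+01, -1.73658379e-03,
        7.20437965e+01, -1.14643105e+00]), 'qvel': array([-0.1198543 ,  0.09418143, -0.03619272, -0.04703634, -0.02029953,
        0.01061964]), 'effort': array([ 2.19281195e-03, -4.12462091e+01, -2.31971258e+01,  7.28881918e-02,
        4.57613810e-02, -1.43461580e-04]), 'ee_pos': array([ 169.19618958, -549.35855461,  403.92863828]), 'ee_rot': array([-1.79898800e+02, -3.73790041e-04,  1.71192777e+01]), 'force': array([ 0.5275432 , -0.26970315,  0.51658101]), 'torque': array([-0.00853527,  0.01434122, -0.02625641]), 'gripper_width': 91.30075676298917}
side 47.80033196825222 [[-0.98, -0.1, 0.15, 350.39], [-0.18, 0.65, -0.74, 852.77], [-0.02, -0.75, -0.66, 838.18], [0.0, 0.0, 0.0, 1.0]]
plunger_top [([511, -69, 193], 0.7)]
knob_rim [([512, -65, 183], 0.51)]
pin_top [([556, -214, 69], 0.73)]
oil_can [([566, 128, 56], 0.58)]
grease_tin []
gauge_box [([344, 11, 54], 0.73), ([520, -6, 68], 0.43)]
spanner [([395, -189, 6], 0.74)]
lubricator [([516, -4, 67], 0.64), ([512, -69, 190], 0.36)]
top 43.0215632321378 [[-0.01, -0.99, 0.16, 338.27], [-1.0, 0.0, -0.02, 85.2], [0.02, -0.16, -0.99, 1257.32], [0.0, 0.0, 0.0, 1.0]]
plunger_top [([512, -77, 196], 0.67)]
knob_rim []
pin_top []
oil_can [([565, 103, 67], 0.9), ([525, -47, 115], 0.68)]
grease_tin [([536, -221, 72], 0.78)]
gauge_box [([345, -15, 56], 0.55)]
spanner [([396, -194, 8], 0.67), ([506, -74, 186], 0.39)]
lubricator [([519, -48, 116], 0.78)]
```

View pics/side0.png

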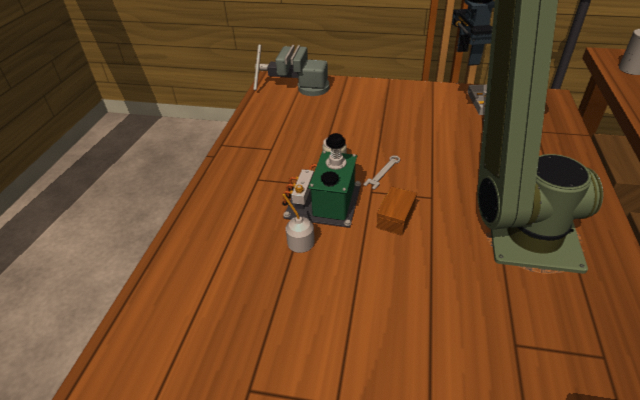

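View pics/top0.png

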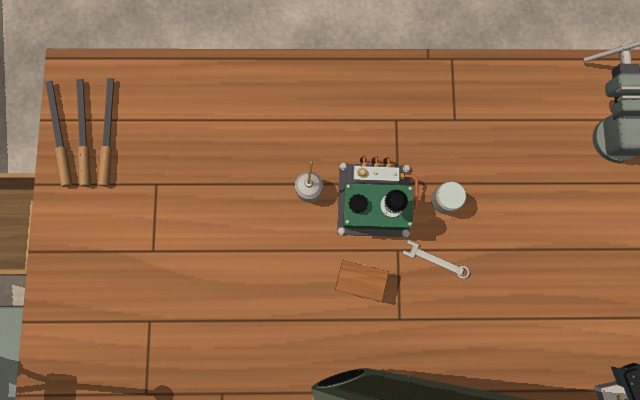

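The side view shows the knob at about (336,142). In the top view it is at (396,201), the pin seat at (362,172), the oil can at (308,186), the tin at (452,197), the box at (363,281) and the spanner at (437,260). Next I refine the knob and pin positions from depth.

```bash
cat > h.py <<'E'
import numpy as np, cv2
from workcell import status, vision
def pts(f):
    d=f["depth"];h,w=d.shape;F=h/2/np.tan(np.radians(f["fov_y"]/2))
    v,u=np.mgrid[:h,:w];P=np.stack([(u-f["cx"])*d/F,(v-f["cy"])*d/F,d,np.ones_like(d)],-1)@f["pose"].T
    P[d==0]=np.nan
    return P[...,:3]
def px(f,p):
    c=np.linalg.inv(f["pose"])@np.r_[p,1];F=200/np.tan(np.radians(f["fov_y"]/2))
    return c[0]/c[2]*F+f["cx"],c[1]/c[2]*F+f["cy"]
E
python3 - <<'E'
from h import *
for c in("top","side"):
    f=vision.grab_frame(c);P=pts(f)
    near=(abs(P[...,0]-511)<45)&(abs(P[...,1]+73)<45)
    for lo,hi in((180,215),(192,215),(196,215)):
        m=near&(P[...,2]>lo)&(P[...,2]<hi);Q=P[m]
        if len(Q):print(c,lo,len(Q),Q.mean(0).round(1),Q.min(0).round(1),Q.max(0).round(1))
    # lid and cap
    m=(abs(P[...,2]-113)<6)&(abs(P[...,0]-515)<90)&(abs(P[...,1]+45)<120);Q=P[m].astype(np.float32)
    print("lid",cv2.minAreaRect(Q[:,:2].copy()),Q[:,2].mean())
    if c=="side": print(px(f,[511,-73,200]))
    m=(P[...,2]>55)&(abs(P[...,0]-590)<40)&(abs(P[...,1]+40)<90);Q=P[m];print("block",Q.min(0),Q.max(0))
f=vision.grab_frame("top");cv2.imwrite("pics/topz.png",cv2.resize(f["color"][130:310,270:490],None,fx=3,fy=3,interpolation=2))
E
```

```text
top 180 405 [511.1 -78.6 194. ] [ 488.1 -104.2  180.2] [537.8 -56.3 205.9]
top 192 256 [512.1 -79.5 198.4] [494.1 -98.4 192.1] [531.7 -61.7 205.9]
top 196 199 [512.4 -80.  199.6] [494.1 -97.6 196. ] [531.1 -63.4 205.9]
lid ((514.3523559570312, -50.035316467285156), (157.4823760986328, 98.99100494384766), 87.64153289794922) 113.44439
block [ 550.14613434 -129.27798794   55.0921793 ] [618.67492672  25.5959064  119.49499714]
side 180 227 [510.8 -70.4 192. ] [488.1 -94.4 180. ] [537.3 -53.3 202.1]
side 192 116 [511.3 -74.4 197.7] [493.2 -94.4 192.1] [530.5 -56.6 202.1]
side 196 87 [511.3 -76.5 198.9] [494.9 -94.4 196. ] [528.6 -56.6 202.1]
lid ((513.3067016601562, -48.39203643798828), (163.5286407470703, 98.47201538085938), 88.07679748535156) 113.431946
(np.float64(335.622578830983), np.float64(137.22166395233174))
block [ 550.06295532 -129.80315999   55.04103571] [617.57732169  28.80465808 119.2470991 ]
```

View pics/topz.png

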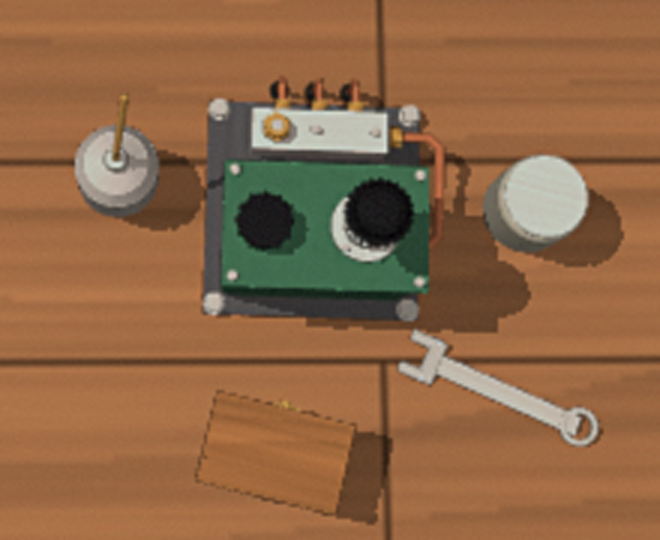

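Knob centre is about (512, -78.5) with its top at z = 200. From here the tool-frame shift is about x +466, y -349, and I close the fingers on the way.

```bash
python3 -m jog '[[0,0.02,-0.015,-0.005,0,0,0],[0,0.042,-0.0315,-0.005,0,0,0],[0,0.045,-0.0337,-0.005,0,0,0],[0,0.045,-0.0337,0,0,0,0],[0,0.045,-0.0337,0,0,0,0],[0,0.045,-0.0337,0,0,0,0],[0,0.045,-0.0337,0,0,0,0],[0,0.045,-0.0337,0,0,0,0],[0,0.045,-0.0337,0,0,0,0],[0,0.042,-0.0315,0,0,0,0],[0,0.03,-0.022,0,0,0,0],[0,0.01,-0.008,0,0,0,0]]' 20; python3 -m jog '[[0,0.0071,-0.0046,0,0,0,0],[0,0,0,0,0,0,0],[0,0,0,0,0,0,0]]'
```

```text
time_s: 2.55
ee_pos: [507.0, -83.2, 420.0]
ee_rot: [-180.0, -0.0, 17.3]
force: [-0.3, -0.7, -0.2]
gripper_width: 0.4
time_s: 2.92
ee_pos: [511.6, -80.0, 419.8]
ee_rot: [180.0, 0.0, 17.0]
force: [0.8, 0.3, -0.1]
gripper_width: 0.6
```

```bash
python3 -m jog '[[0,0,-0.001,0.012,0,0,0],[0,0,0,0.012,0,0,0],[0,0,0,0,0,0,0]]';  python3 - <<'E'
from h import *
a=[]
for c,u,v in(("side",335,140),("top",396,201)):
    f=vision.grab_frame(c); a.append(cv2.resize(f["color"][v-60:v+65,u-60:u+60],(400,400),interpolation=2))
cv2.imwrite("pics/a1.png",np.hstack(a))
E
```

```text
time_s: 3.3
ee_pos: [511.4, -78.4, 394.1]
ee_rot: [-179.9, 0.2, 17.1]
force: [0.3, 0.6, -0.1]
gripper_width: 0.8
```

View pics/a1.png

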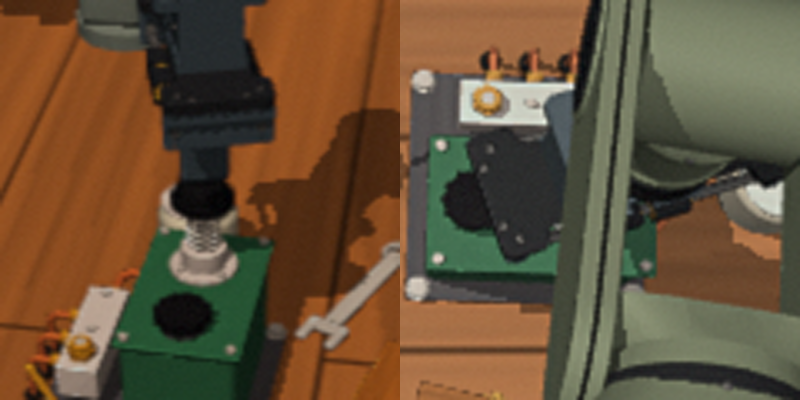

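In the side view the closed fingertips stand centred just above the knob, around (203,185) in the crop. The pin seat shows in both views and is still flush. First stroke.

```bash
python3 -m jog '[[0,0,0,0.008,0,0,0],[0,0,0,0.008,0,0,0],[0,0,0,0.008,0,0,0],[0,0,0,0,0,0,0]]';python3 -m jog '[[0,0,0,0.004,0,0,0],[0,0,0,0,0,0,0]]';  python3 - <<'E'
from h import *
a=[]
for c,u,v in(("side",335,140),("top",396,201)):
    f=vision.grab_frame(c); a.append(cv2.resize(f["color"][v-60:v+65,u-60:u+60],(400,400),interpolation=2))
cv2.imwrite("pics/a2.png",np.hstack(a))
E
```

```text
time_s: 3.9
ee_pos: [512.2, -78.4, 373.0]
ee_rot: [179.9, -0.2, 17.1]
force: [-2.0, -0.2, 7.4]
gripper_width: 0.4
time_s: 4.15
ee_pos: [512.2, -78.4, 369.6]
ee_rot: [179.9, -0.2, 17.1]
force: [-1.6, 0.2, 8.8]
gripper_width: 0.7
```

View pics/a2.png

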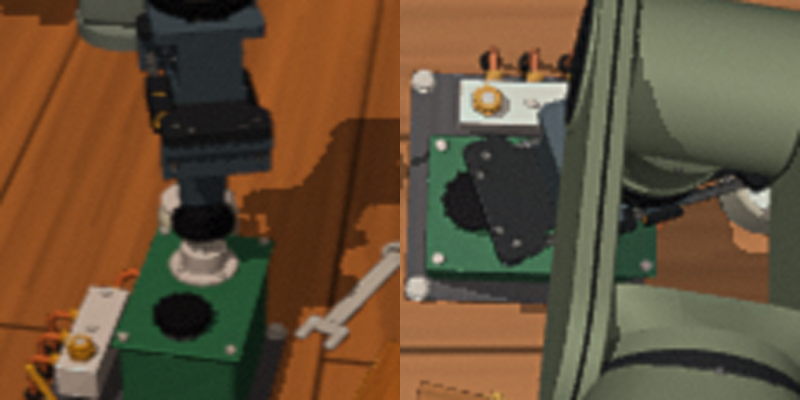

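The knob is going down, now at (203,220) in the crop, and the tips are still centred. I go on towards the stop.

```bash
python3 -m jog '[[0,0,0,0.004,0,0,0],[0,0,0,0,0,0,0]]';python3 -m jog '[[0,0,0,0.002,0,0,0],[0,0,0,0,0,0,0]]'
```

```text
time_s: 4.5
ee_pos: [512.1, -78.3, 365.8]
ee_rot: [179.9, -0.2, 17.1]
force: [-2.4, -0.1, 10.5]
gripper_width: 0.5
time_s: 4.75
ee_pos: [512.1, -78.3, 364.7]
ee_rot: [179.9, -0.2, 17.1]
force: [-3.9, 0.5, 16.2]
gripper_width: 0.5
```

The stop is at about 364.7 mm. Now full up and down strokes of 30 mm.

```bash
for i in 1; do python3 -m jog '[[0,0,0,-0.01,0,0,0],[0,0,0,-0.01,0,0,0],[0,0,0,-0.01,0,0,0],[0,0,0,0,0,0,0]]'; done; python3 -m jog '[[0,0,0,0.01,0,0,0],[0,0,0,0.01,0,0,0],[0,0,0,0.01,0,0,0],[0,0,0,0,0,0,0]]'
```

```text
time_s: 5.25
ee_pos: [511.8, -78.3, 392.0]
ee_rot: [180.0, -0.0, 17.1]
force: [0.6, -0.9, 0.5]
gripper_width: 0.7
time_s: 5.75
ee_pos: [511.8, -78.2, 364.7]
ee_rot: [179.9, -0.1, 17.1]
force: [-4.9, 1.0, 21.8]
gripper_width: 0.4
```

```bash
python3 -m jog '[[0,0,0,-0.01,0,0,0],[0,0,0,-0.01,0,0,0],[0,0,0,-0.01,0,0,0],[0,0,0,0,0,0,0],[0,0,0,0.01,0,0,0],[0,0,0,0.01,0,0,0],[0,0,0,0.01,0,0,0],[0,0,0,0,0,0,0]]'
python3 -m jog '[[0,0,0,-0.01,0,0,0],[0,0,0,-0.01,0,0,0],[0,0,0,-0.01,0,0,0],[0,0,0,0,0,0,0],[0,0,0,0.01,0,0,0],[0,0,0,0.01,0,0,0],[0,0,0,0.01,0,0,0],[0,0,0,0,0,0,0]]'
python3 - <<'E'
from h import *
a=[]
for c,u,v in(("side",335,140),("top",396,201)):
    f=vision.grab_frame(c); a.append(cv2.resize(f["color"][v-60:v+65,u-60:u+60],(400,400),interpolation=2))
    print(c,[(d["location"],d["p"]) for d in vision.find_in(c,"pin_top")[:1]])
cv2.imwrite("pics/a3.png",np.hstack(a))
E
```

```text
time_s: 6.75
ee_pos: [511.6, -78.3, 364.7]
ee_rot: [179.9, -0.1, 17.1]
force: [-5.6, 1.8, 22.8]
gripper_width: 0.6
time_s: 7.75
ee_pos: [511.6, -78.3, 364.6]
ee_rot: [179.9, -0.1, 17.1]
force: [-5.0, 0.8, 23.3]
gripper_width: 0.5
side []
top []
```

View pics/a3.png

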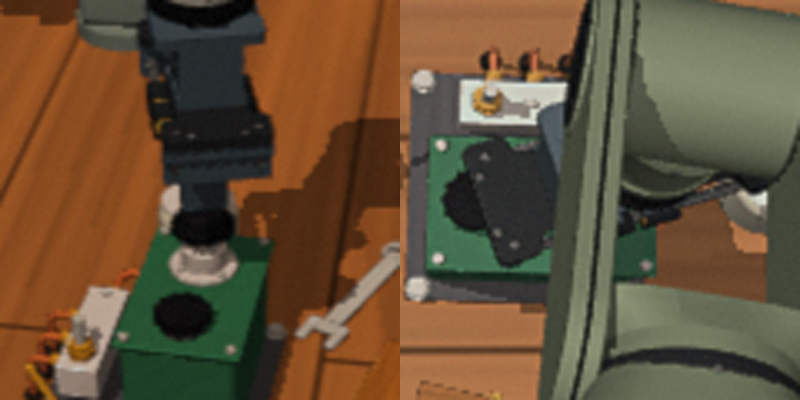

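The pin has popped: a grey stem stands above the brass seat at (80,325) in the side crop, and in the top crop it shows with a shadow at (490,90). Drawing back.

```bash
python3 -m jog '[[0,0,0,-0.008,0,0,0],[0,0,0,-0.01,0,0,0],[0,0,0,-0.012,0,0,0],[0,0,0,-0.02,0,0,0],[0,0,0,-0.03,0,0,0],[0,0,0,-0.03,0,0,0],[0,-0.04,0.02,-0.02,0,0,0],[0,-0.05,0.03,0,0,0,0],[0,-0.05,0.03,0,0,0,0],[0,-0.04,0.02,0,0,0,0],[0,0,0,0,0,0,0],[0,0,0,0,0,0,0]]'
python3 - <<'E'
from h import *
a=[]
for c,u,v in(("side",335,170),("top",396,201)):
    f=vision.grab_frame(c); P=pts(f);a.append(cv2.resize(f["color"][v-80:v+80,u-80:u+80],(400,400),interpolation=2))
    for l in ("pin_top","plunger_top","oil_can","grease_tin","gauge_box","spanner"):
        print(c,l,[(np.round(d["location"]),round(float(d["p"]),2)) for d in vision.find_in(c,l)[:1]])
    print("pred px knob up",px(f,[511,-79,200]))
    Q=P[(abs(P[...,0]-511)<45)&(abs(P[...,1]+77)<30)&(P[...,2]>150)&(P[...,2]<215)]
    if len(Q):print("knob z max/95%",Q[:,2].max(),np.percentile(Q[:,2],95))
    b=(abs(P[...,0]-600)<22)&(abs(P[...,1]+13)<22)&(P[...,2]>64)&(P[...,2]<110)
    print("pin z",np.sort(P[b][:,2])[-12:].round(1))
cv2.imwrite("pics/a4.png",np.hstack(a))
E
```

```text
time_s: 9.45
ee_pos: [369.5, -226.7, 491.3]
ee_rot: [-179.9, 0.0, 17.1]
force: [0.3, 0.7, 1.1]
gripper_width: 0.5
side pin_top []
side plunger_top [(array([514., -71., 188.]), 0.52)]
side oil_can [(array([564., 130.,  57.]), 0.57)]
side grease_tin [(array([ 554., -211.,   67.]), 0.46)]
side gauge_box [(array([342.,   9.,  54.]), 0.96)]
side spanner [(array([ 391., -191.,    7.]), 0.86)]
pred px knob up (np.float64(336.0127964841665), np.float64(135.87993288584792))
knob z max/95% 202.3025114192634 200.3772068485505
pin z [ 96.   97.5  98.   98.4  98.5  98.7  98.7  98.9  99.5  99.7 100.2 102.5]
top pin_top []
top plunger_top [(array([510., -76., 198.]), 0.9)]
top oil_can [(array([566., 104.,  68.]), 0.82)]
top grease_tin [(array([ 537., -218.,   76.]), 0.65)]
top gauge_box [(array([345., -15.,  56.]), 0.59)]
top spanner [(array([ 404., -173.,    8.]), 0.74)]
pred px knob up (np.float64(396.5431619803375), np.float64(200.01907507122417))
knob z max/95% 203.92158987859943 201.80446215719323
pin z [ 98.   98.4  98.5  99.4  99.6  99.6  99.8 100.  100.2 100.2 100.3 102.6]
```

View pics/a4.png

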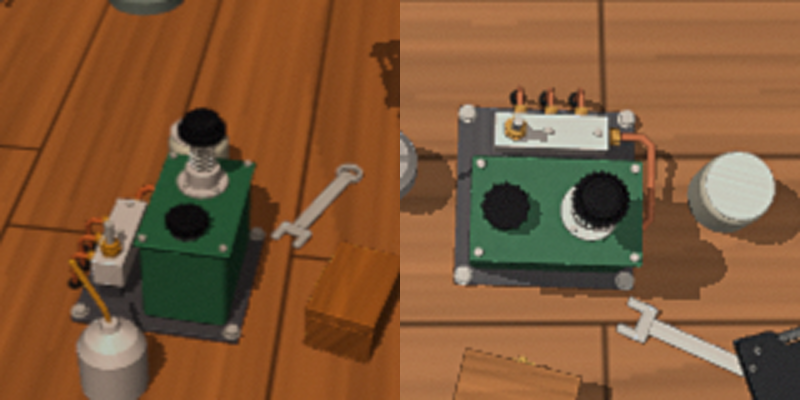

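The pin stands out at z ≈ 99, at (110,235) in the side crop. The knob is back up at about 200, at (202,130). The bystanders haven't moved, and the spanner's offset in the top view comes from the gripper partly hiding it. The gripper is clear of everything.

```bash
python3 -c "
from workcell import ticket;print(ticket.job_done())"
```

```text
the job is handed in; nothing more can be done
None
```

The indicator pin popped fully out after four full down strokes, and the job was handed in at about 9.5 s. I pressed only on top of the knob with closed fingertips, going down to the stop each time. I then let the plunger rise and drew back clear.

**Last checks:**
- **Pin:** its top is at about 99 mm from depth in both cameras, which is fully out.
- **Plunger:** the knob's top is at about 200 mm, so it is fully up.
- **Forces:** the highest force I read was about 24 N at the wrist, with the plunger on its stop. After drawing back it read about 1 N, with the gripper clear of everything.
- **Oil can, tin and box:** found within about 4 mm of where they started.
- **Spanner:** the side camera found it within about 4 mm of its start. The top camera's estimate was about 20 mm off, because the gripper partly hid it in that picture.

**What did not work:** the network did not find `pin_top` once the pin was out, so that check rests on the depth data and the pictures.

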